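# Turn the cheese stand until the tomme faces the pointer

## Task

Turn the wooden turntable by pushing its rim or the knobs on it with the fingertips until the small round tomme stands at the front, squarely in line with the pointer on the foot. Push gently and only on the turntable: do not pinch the knobs, do not touch or lift the cheeses or make them slide on it, and leave the things beside it where they are. Finish with the turntable at rest.

Things in the scene. Friction and masses are not known exactly. Their poses are not given: they have to be found in the camera images.
- turntable_foot: The fixed foot of the turntable: a dark wooden disc 230 mm across and 12 mm high lying on the counter, with an arrow-ended wooden pointer (36 mm wide, 12 mm high) that sticks out 48 mm from under the platter toward the front of the counter. Origin on the turning axis at counter height; the pointer lies along -x of the foot, its tip 203 mm from the axis. The foot stands up to about 17 degrees askew.
- bearing: The fixed steel bearing disc (100 mm across, hidden under the platter) that carries the platter. Origin on the turning axis at counter height. Its yaw is only how it was mounted; it does not turn.
- platter (a joint): Turn of the platter about the vertical axis in rad, 0 at the start, growing counter-clockwise seen from above; free to turn 360 degrees either way. The platter is a wooden disc 310 mm across, its underside 22 mm and its top 40 mm above the counter. It turns with light friction (about 0.10 N m, under 1 N at a knob) and stops almost at once when no longer pushed.
- platter_centre (a point): Centre of the platter's top face, on the turning axis, 40 mm above the counter; its axes turn with the platter.
- knob_1 (a point): Centre of the top of one of the three equal upright turned wooden knobs near the platter's rim: 24 mm thick (21 mm at the waist), 45 mm high above the platter's top (40 to 85 mm above the counter), its axis 138 mm from the turning axis, 120 degrees from the other two. Fixed on the platter; for pushing the platter round. Each knob stands in the gap midway between two cheeses.
- knob_2 (a point): Centre of the top of one of the three equal upright turned wooden knobs near the platter's rim: 24 mm thick (21 mm at the waist), 45 mm high above the platter's top (40 to 85 mm above the counter), its axis 138 mm from the turning axis, 120 degrees from the other two. Fixed on the platter; for pushing the platter round. Each knob stands in the gap midway between two cheeses.
- knob_3 (a point): Centre of the top of one of the three equal upright turned wooden knobs near the platter's rim: 24 mm thick (21 mm at the waist), 45 mm high above the platter's top (40 to 85 mm above the counter), its axis 138 mm from the turning axis, 120 degrees from the other two. Fixed on the platter; for pushing the platter round. Each knob stands in the gap midway between two cheeses.
- small_tomme: The wanted cheese: a small round brown tomme, about 86 mm across and 59 mm high, the only round one on the platter. Loose, standing 85 mm from the turning axis. Origin at the centre of its underside.
- goat_brick: A rounded white brick of cheese, 62 x 61 x 62 mm, loose on the platter 85 mm from the turning axis. Origin at the centre of its underside.
- wedge_piece: A cut wedge of cheese, 105 x 92 mm and 46 mm high, loose on the platter with its origin (centre of its underside) 85 mm from the turning axis.
- round_drum: Bystander: a white drum-shaped cheese, 97 mm across and 67 mm high, loose on the counter at the left of the turntable. Origin at the centre of its underside.
- pale_cube: Bystander: a pale cube of cheese, 50 mm, loose on the counter at the right of the turntable. Origin at the centre of its underside.
- serving_tongs: Bystander: serving tongs, 164 mm long, 33 mm wide, 18 mm high, loose on the counter left of the turntable. Origin at the centre of the underside, long along its y axis.

How it is judged (in metres and radians):
At the end, for the whole second after the job is handed in: The small tomme's centre is within 15 mm sideways of the line from the turning axis along the pointer, on the pointer's side; the platter is at rest, its three cheeses upright on it, and the things beside it within 10 mm of where they were (y of small_tomme in the frame of turntable_foot between -0.015 and 0.015 m and x of small_tomme in the frame of turntable_foot between -0.11 and -0.06 m and velocity of joint platter between -0.03 and 0.03 rad/s and angle between each of small_tomme, goat_brick, wedge_piece's own z axis and vertical below 0.2 rad and height (world z) of small_tomme between 0.03 and 0.055 m and height (world z) of goat_brick between 0.03 and 0.055 m and height (world z) of wedge_piece between 0.03 and 0.055 m and distance of each of round_drum, pale_cube, serving_tongs from where it was at the start of the episode below 0.01 m); the robot touches nothing.
It fails at once if a cheese on the turntable is touched by the robot (contact force between any of the fingers, the arm and small_tomme above 0.5 N or contact force between any of the fingers, the arm and goat_brick above 0.5 N or contact force between any of the fingers, the arm and wedge_piece above 0.5 N).
It fails at once if a cheese on the turntable is lifted, tipped or has slid on the platter by more than about 15 mm (height (world z) of any of small_tomme, goat_brick, wedge_piece above 0.055 m or height (world z) of any of small_tomme, goat_brick, wedge_piece below 0.03 m or angle between any of small_tomme, goat_brick, wedge_piece's own z axis and vertical above 0.2 rad or horizontal distance between any of small_tomme, goat_brick, wedge_piece and platter_centre above 0.102 m or horizontal distance between any of small_tomme, goat_brick, wedge_piece and platter_centre below 0.068 m or horizontal distance between small_tomme and goat_brick below 0.125 m or horizontal distance between small_tomme and goat_brick above 0.17 m or horizontal distance between any of goat_brick, small_tomme and wedge_piece below 0.125 m or horizontal distance between any of goat_brick, small_tomme and wedge_piece above 0.17 m).
It fails at once if the turntable is squeezed or shoved with more than 25 N (contact force between any of the fingers, the arm and bearing above 25 N).
It fails at once if one of the things standing beside the turntable is moved by more than 10 mm (distance of any of round_drum, pale_cube, serving_tongs from where it was at the start of the episode above 0.01 m).
It also fails if it takes over 51 s, if anything falls off the work surface, if the arm or the gripper's body presses on something with over 40 N, if the wrist force passes 120 N, or if a joint passes its speed limit or range.

## Robot

A 6-joint arm with a two-finger parallel gripper is mounted at the origin on a cart in front of the work surface, level with it; the furniture and walls round the work are solid. World frame = base frame: x ahead of the robot, y to its left, z up, the work surface at z = 0. Lengths are in mm, angles in degrees, forces in N, time in s.
With the tool pointing down it reaches from about 350 to 850 mm from the base axis. Payload 8.1 kg.
Tool frame: the origin (TCP) lies on the centre line of the jaws, within the pads' length; the fingertips stand 19 mm ahead of it and the grasp point (between the pads) is the TCP; z points along the fingers, y is the direction in which the jaws open and shut (so a half turn about z gives the same grasp; the last joint's range is limited). The gripper opens to 85 mm and grips with 20 to 120 N. Pads are 22 mm wide; open, the fingers measure 114 mm over their backs; the gripper's body (76 mm by 85 mm) begins 54 mm behind the grasp point. The pads swing forward as they close: fully open they stand 13 mm farther back than shut.
Start: joints at [67.357, 7.471, 85.268, -0, 87.261, -4.893], TCP at [182.899, 571.448, 250.292] pointing down, gripper open.
Joint ranges: [-169.43, 169.43], [-51.17, 129.36], [1.28, 143.12], [-76.62, 256.62], [0, 156.53], [-152.29, 152.29]. Speed limits (degrees/s): [136.94, 136.94, 159.86, 180, 180, 180].

## Interface

Orientations are given as [roll, pitch, yaw] about the fixed x, y, z axes, in that order (R = Rz(yaw) Ry(pitch) Rx(roll)).
In Python, from bench import r, viewer gives the robot as it stands.
- The arm moves only by the tool carry_out, never from a script. Its argument "commands" is a list that holds one entry, the list of rows, each a list of 7 numbers: the finger opening in mm, from 0 to 85.4, then the shift along the tool's x, y, z in mm, then the turn, a rotation vector about the tool's x, y, z in degrees. A call has 1 to 5 rows; each row is the pose to reach, as a shift and turn from the pose commanded when the call began, along the tool's axes at that moment; what a row does not reach only later rows make up. A row lasts 1/8 s, in which the tool goes at most 62.5 mm and 10.7 degrees, less where a joint would pass 70% of its speed; a pose out of reach is approached as far as the arm can. A call with a gripper value outside its range is refused whole. The fingers move at their own pace and stop on an object; "grip_force" is the grip in N (left out, the last holds). Time passes only in rows, so rows that repeat a pose let the fingers close. It gives the time, the measured TCP pose, the force and the opening at its end, in the units of the state.
- r.sense(): the state, without advancing time (a new reading comes with each control period).
- viewer.snapshot(name): name is "scene" or "top"; returns the picture (384x512x3 uint8, red, green, blue); there is no depth.
- viewer.calibration(name): a dict with "camera_matrix" (3x3 intrinsics, pixels), "k1" (the pictures are not rectified: a ray, as slopes to the right and down, at radius r is drawn at 1 + k1 r^2 times it, then the intrinsics apply), "rvec" (rotation vector, rad) and "tvec" (3), from world to camera coordinates, as OpenCV has them. Camera axes: x right, y down, z forward; pixel columns grow to the right and rows downward; lengths in mm; the calibration is good to about 2 mm. A picture is of the moment at which its call begins. calibration takes no time and is no camera call.
- r.hand_in(): hands the job in, once; it reports no verdict.
The state is a dict: "time": time; "joint_pos": joint angles; "qd": joint speeds; "joint_efforts": joint torques, N m; "tool_pos": TCP position; "tcp_rot": TCP orientation; "ft_force": force on the tool from outside, world axes, zero at the start; "wrist_torque": the same for the moment, N m; "finger_gap": finger opening in mm.
Only numpy, scipy, OpenCV 4.12 (cv2) and the standard library are available. Lean on these libraries where they do the work, as an engineer would, in place of code of your own. Each camera call takes 0.05 s, during which the arm holds its last target. There are 200 camera calls.

## Working session

There is one attempt and no reset: what is moved stays moved. The work goes in short steps, Python scripts to look and compute and a tool call to move; the robot and the scene stay as the last step left them, time stands still between calls to the robot, and variables do not carry over. Pictures are saved under pics/ and viewed, about 8 in all and at most 12, crops included, and the job is handed in when it is done.

Besides the shell and the picture viewer there is one more tool, called after "Call:" in YAML: its name, and indented under it one key for each argument. carry_out: Moves the arm, as the interface text tells. Its arguments: {"type":"object","properties":{"commands":{"type":"array","items":{"type":"array","items":{"type":"array","items":{"type":"number"}}}},"grip_force":{"type":"number"}},"required":["commands"]}

```bash
mkdir -p pics
cat > h.py <<'E'
import numpy as np, cv2
from bench import r, viewer
def cal(n):
    c=viewer.calibration(n); R=cv2.Rodrigues(np.array(c["rvec"],float))[0]
    return np.array(c["camera_matrix"],float),c["k1"],R,np.array(c["tvec"],float).ravel()
def ray(n,px,z):
    K,k1,R,t=cal(n)
    p=cv2.undistortPoints(np.array(px,float).reshape(-1,1,2),K,np.array([k1,0,0,0.])).reshape(-1,2)
    d=np.c_[p,np.ones(len(p))]@R; o=-R.T@t
    return o+d*((z-o[2])/d[:,2])[:,None]
def proj(n,P):
    K,k1,R,t=cal(n)
    return cv2.projectPoints(np.array(P,float).reshape(-1,1,3),cv2.Rodrigues(R)[0],t,K,np.array([k1,0,0,0.]))[0].reshape(-1,2)
def snap(n,f):
    im=viewer.snapshot(n)[:,:,::-1].copy(); cv2.imwrite(f"pics/{f}.png",im); return im
E
python3 - <<'E'
from h import *
snap("top","t0");snap("scene","s0")
for n in("top","scene"):
    K,k,R,t=cal(n);print(n,-R.T@t,K[0,0],k,R.round(2).tolist())
print(r.sense())
E
```

```text
top [ 418.86579152  -77.54123284 1125.19055049] 381.77585158491576 -0.06644720669713734 [[0.0, -1.0, 0.01], [-1.0, -0.0, -0.09], [0.09, -0.01, -1.0]]
scene [  72.86249215 -619.54899522  726.60834666] 378.1389412214777 -0.05211707479854127 [[0.76, -0.65, -0.0], [-0.44, -0.5, -0.75], [0.48, 0.57, -0.67]]
{'time': 0.1, 'joint_pos': array([ 6.73555283e+01,  7.51220657e+00,  8.53256273e+01, -1.21590921e-03,
        8.72601812e+01, -4.89367428e+00]), 'qd': array([-0.01637033, -0.06680561, -0.17000551,  0.13059209, -0.00569546,
        0.00646703]), 'joint_efforts': array([ 1.20103516e-03, -5.70958328e+01, -5.01938331e+01, -1.29084228e-04,
        8.22515110e-03,  7.30035117e-05]), 'tool_pos': array([182.73477598, 570.99739707, 249.30963005]), 'tcp_rot': array([-1.79902239e+02, -7.15137078e-03,  1.62249256e+02]), 'ft_force': array([ 0.36765514,  0.15488243, -1.27189976]), 'wrist_torque': array([ 0.02292066,  0.00622639, -0.03251665]), 'finger_gap': 85.1849954861891}
```

View pics/t0.png

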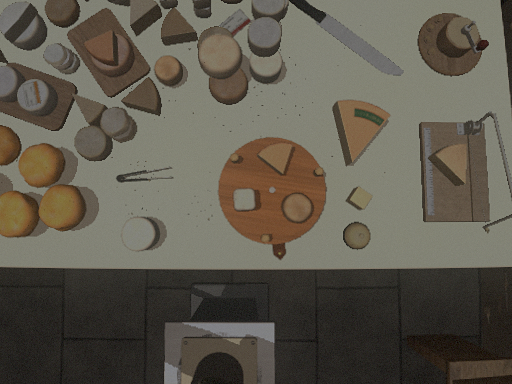

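View pics/s0.png

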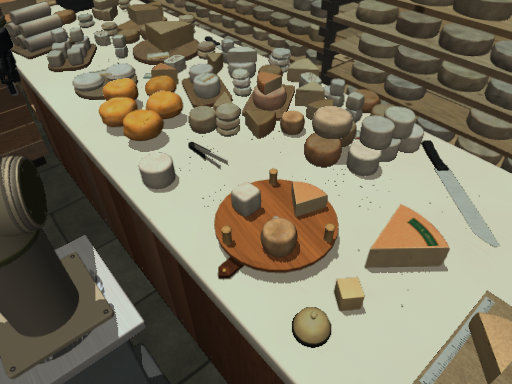

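Run:
```python
from h import *
im=cv2.imread("pics/t0.png")
c=im[130:265,205:345]; cv2.imwrite("pics/c0.png",cv2.resize(c,None,fx=4.4,fy=4.4,interpolation=cv2.INTER_CUBIC))
hsv=cv2.cvtColor(im,cv2.COLOR_BGR2HSV)
for p in [(272,215),(298,208),(266,239),(235,158),(320,172),(280,250),(245,200),(277,157),(330,215)]: print(p,hsv[p[1],p[0]])
```

```text
(272, 215) [ 13 159 122]
(298, 208) [ 15 124 117]
(266, 239) [ 18 111 133]
(235, 158) [ 16 107 133]
(320, 172) [ 17 123 129]
(280, 250) [  8 143  82]
(245, 200) [ 30  36 129]
(277, 157) [ 16 112 127]
(330, 215) [ 30  31 132]
```

View pics/c0.png

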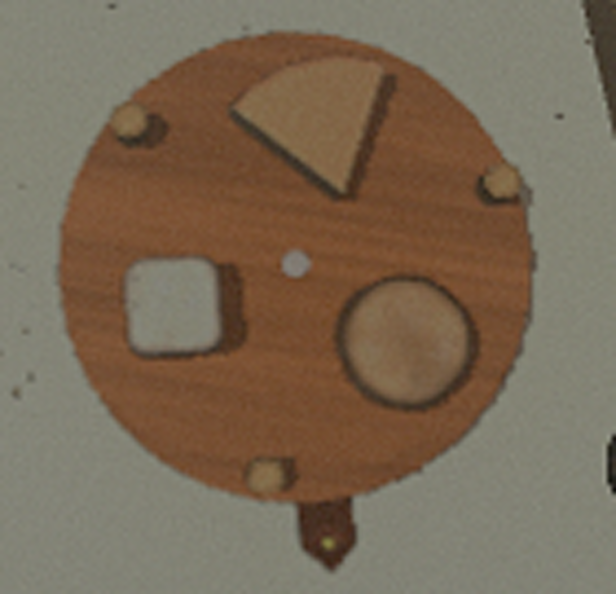

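```bash
cat >> h.py <<'E'
def un(p): return np.array(p,float)/4.4+[205,130]-0.4
def ang(v): return np.degrees(np.arctan2(v[...,1],v[...,0])).round(1)
def plat(im):
    h=cv2.cvtColor(im,cv2.COLOR_BGR2HSV); m=((h[...,1]>75)&(h[...,0]<25)).astype(np.uint8)*255
    m[:130]=0;m[265:]=0;m[:,:205]=0;m[:,345:]=0
    m=cv2.morphologyEx(m,cv2.MORPH_OPEN,np.ones((5,5),np.uint8))
    c=max(cv2.findContours(m,0,1)[0],key=cv2.contourArea).reshape(-1,2)
    return ray("top",c,40)[:,:2]
E
python3 - <<'E'
from h import *
im=cv2.imread("pics/t0.png")
q=plat(im)
from scipy.optimize import least_squares
f=lambda p:np.hypot(*(q-p).T)-155
s=least_squares(f,q.mean(0),loss='soft_l1',f_scale=2); C=s.x
print("centre fit",C,np.median(abs(s.fun)),"pin",ray("top",un((295,264)),40))
k=ray("top",un([(130,120),(502,182),(265,473)]),85)[:,:2]; print("knobs",k,np.hypot(*(k-C).T),ang(k-C),k.mean(0))
t=ray("top",un([(332,570),(328,543)]),12)[:,:2]; print("tip",t,np.hypot(*(t-C).T),ang(t-C))
t=ray("top",un((408,340)),99)[:,:2]; print("tomme",t,np.hypot(*(t-C).T),ang(t-C))
t=ray("top",un((172,307)),102)[:,:2]; print("brick",t,np.hypot(*(t-C).T),ang(t-C))
# wedge corners
t=ray("top",un([(233,107),(388,72),(345,195)]),86)[:,:2];print("wedge",t)
# bystanders: tongs, drum, pale cube
print(ray("top",[(118,178),(173,168),(173,178)],10)[:,:2],ray("top",[(140,233)],67)[:,:2],ray("top",[(360,198)],50)[:,:2],ray("top",[(357,235)],40)[:,:2])
E
```

```text
centre fit [ 528.51308289 -151.32012855] 2.2599998813537496 pin [[ 530.0605956  -150.36499634   40.        ]]
knobs [[ 616.02407031  -44.05108039]
 [ 577.62028903 -277.81314624]
 [ 395.97086912 -128.42260818]] [138.43706733 135.69082954 134.50551985] [ 50.8 -68.8 170.2] [ 529.87174282 -150.0956116 ]
tip [[ 330.92588602 -175.97036687]
 [ 348.54341648 -173.40557384]] [199.11889568 181.31973892] [-172.9 -173. ]
tomme [[ 477.37939761 -215.61653829]] [82.1503626] [-128.5]
brick [[497.09785565 -70.92448175]] [86.31556364] [111.3]
wedge [[ 624.36230027 -108.69645291]
 [ 647.26587157 -206.52069052]
 [ 568.81638213 -178.75481329]]
[[566.39259935 301.58889253]
 [596.47009317 138.8119707 ]
 [566.68700824 138.14832201]] [[405.73507259 215.67185977]] [[ 505.71027064 -402.0343598 ]] [[ 400.6150978 -393.8929181]]
```

Call:
carry_out:
  commands:
    - [[0,-45,-40,0,0,0,3],[0,-90,-80,0,0,0,6],[0,-135,-120,0,0,0,9],[0,-180,-160,0,0,0,12],[0,-225,-200,0,0,0,12]]
  grip_force: 20

```text
time: 0.72
tool_pos: [336.7, 310.6, 250.0]
tcp_rot: [-180.0, 0.0, 150.2]
ft_force: [1.1, -0.7, -0.3]
finger_gap: -0.0
```

```bash
cat >> h.py <<'E'
from scipy.spatial.transform import Rotation as Ro
def go(*T):
    s=r.sense(); print(round(s["time"],2),s["tool_pos"].round(1),s["tcp_rot"].round(1),s["ft_force"].round(1),s["finger_gap"])
    R=Ro.from_euler("xyz",s["tcp_rot"],degrees=True)
    for t in T: print(t,R.inv().apply(np.array(t)-s["tool_pos"]).round(1))
E
python3 -c "
from h import *
go((400,200,250),(369,-171,250))"
```

```text
0.72 [336.7 310.6 250. ] [-180.     0.   150.2] [ 1.1 -0.7 -0.3] -0.03442800300301608
(400, 200, 250) [-109.9  -64.5    0. ]
(369, -171, 250) [-2.672e+02 -4.019e+02  1.000e-01]
```

Call:
carry_out:
  commands:
    - [[0,-50,-30,0,0,0,0],[0,-100,-60,0,0,0,0],[0,-126,-116,0,0,0,0],[0,-150,-172,0,0,0,0],[0,-175,-228,0,0,0,0]]

```text
time: 1.35
tool_pos: [374.3, 25.9, 250.0]
tcp_rot: [-180.0, 0.0, 150.3]
ft_force: [0.6, -0.4, 0.2]
finger_gap: 0.2
```

Call:
carry_out:
  commands:
    - [[0,-25,-50,0,0,0,0],[0,-50,-100,0,0,0,0],[0,-75,-145,0,0,0,0],[0,-92,-174,0,0,0,0],[0,-92,-174,0,0,0,0]]

```text
time: 1.98
tool_pos: [367.9, -170.8, 249.8]
tcp_rot: [-180.0, -0.1, 150.0]
ft_force: [0.3, 1.3, 0.6]
finger_gap: -0.2
```

```bash
python3 -c "
from h import *
go((369,-171,120),(369,-171,77))"
```

```text
1.98 [ 367.9 -170.8  249.8] [-1.8e+02 -1.0e-01  1.5e+02] [0.3 1.3 0.6] -0.18886656316025974
(369, -171, 120) [ -1.2   0.5 129.8]
(369, -171, 77) [ -1.2   0.5 172.8]
```

Call:
carry_out:
  commands:
    - [[0,-1,0,40,0,0,0],[0,-1,0,80,0,0,0],[0,-1,0,120,0,0,0],[0,-1,0,150,0,0,0],[0,-1,0,160,0,0,0]]

```text
time: 2.6
tool_pos: [368.1, -167.8, 88.2]
tcp_rot: [180.0, -0.2, 150.3]
ft_force: [-0.4, 0.6, -0.4]
finger_gap: 0.1
```

Call:
carry_out:
  commands:
    - [[0,0,0,6,0,0,0],[0,0,0,12,0,0,0],[0,0,0,12,0,0,0]]

```text
time: 2.98
tool_pos: [369.7, -169.8, 78.7]
tcp_rot: [180.0, 0.0, 150.2]
ft_force: [0.2, 0.3, 0.1]
finger_gap: 0.2
```

```bash
python3 -c "
from h import *
im=snap('scene','s1'); cv2.imwrite('pics/s1c.png',cv2.resize(im[140:310,170:380],None,fx=3.5,fy=3.5))
C=np.array([530,-150]);u=np.array([.5,.866])
for a in (170.7,160,149,138,127.1):
    K=C+138*np.array([np.cos(np.radians(a)),np.sin(np.radians(a))]); go((*(K-26.5*u).round(1),77))
"
```

```text
3.02 [ 369.8 -169.8   78.9] [-1.800e+02  1.000e-01  1.502e+02] [ 1.1  0.2 -0.7] -0.08786600338030048
(np.float64(380.6), np.float64(-150.6), 77) [ 0.2 22.1  1.9]
3.02 [ 369.8 -169.8   78.9] [-1.800e+02  1.000e-01  1.502e+02] [ 1.1  0.2 -0.7] -0.08786600338030048
(np.float64(387.1), np.float64(-125.8), 77) [ 6.8 46.8  1.9]
3.02 [ 369.8 -169.8   78.9] [-1.800e+02  1.000e-01  1.502e+02] [ 1.1  0.2 -0.7] -0.08786600338030048
(np.float64(398.5), np.float64(-101.9), 77) [ 8.8 73.2  1.9]
3.02 [ 369.8 -169.8   78.9] [-1.800e+02  1.000e-01  1.502e+02] [ 1.1  0.2 -0.7] -0.08786600338030048
(np.float64(414.2), np.float64(-80.6), 77) [ 5.7 99.5  1.9]
3.02 [ 369.8 -169.8   78.9] [-1.800e+02  1.000e-01  1.502e+02] [ 1.1  0.2 -0.7] -0.08786600338030048
(np.float64(433.5), np.float64(-62.9), 77) [ -2.2 124.4   1.9]
```

View pics/s1c.png

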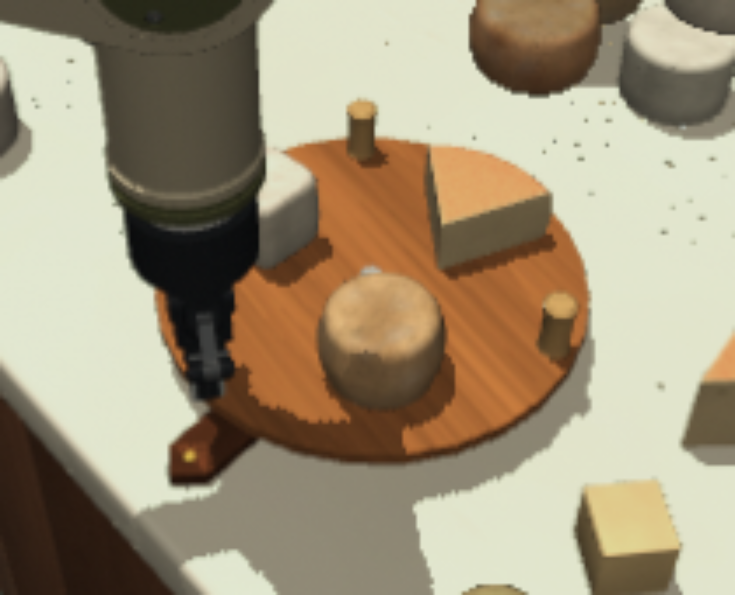

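The fingertips are at crop (208,395), beside the rim above the pointer and well clear of the tomme at (382,340). I'll start pushing.

Call:
carry_out:
  commands:
    - [[0,0,6,1,0,0,0],[0,0,12,1,0,0,0],[0,0,16,1,0,0,0],[0,0,20,1,0,0,0],[0,0,23,1,0,0,0]]

```text
time: 3.65
tool_pos: [380.9, -149.4, 77.3]
tcp_rot: [-180.0, -0.0, 150.3]
ft_force: [-2.4, -0.3, 0.3]
finger_gap: -0.2
```

Call:
carry_out:
  commands:
    - [[0,1,4,0,0,0,0],[0,2,8,0,0,0,0],[0,4,12,0,0,0,0],[0,5,16,0,0,0,0],[0,6,20,0,0,0,0]]

```text
time: 4.28
tool_pos: [385.5, -129.0, 77.3]
tcp_rot: [-180.0, -0.0, 150.3]
ft_force: [-1.5, -0.5, 0.5]
finger_gap: 0.1
```

```bash
python3 -c "
from h import *
snap('top','t2');im=snap('scene','s2'); cv2.imwrite('pics/s2c.png',cv2.resize(im[140:310,170:380],None,fx=3.5,fy=3.5))
go((398.5,-101.9,77),(414.2,-80.6,77),(433.5,-62.9,77))
"
```

```text
4.38 [ 385.8 -128.9   77.3] [180.    0.  150.3] [-0.   0.1 -0.8] -0.03041171085861998
(398.5, -101.9, 77) [ 2.3 29.7  0.4]
(414.2, -80.6, 77) [-0.7 56.   0.4]
(433.5, -62.9, 77) [-8.7 81.   0.4]
```

View pics/s2c.png

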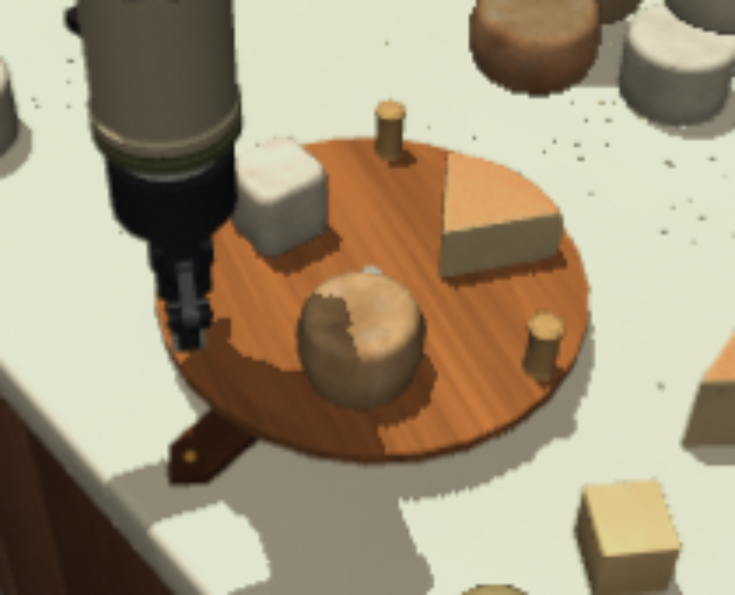

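The knobs and cheeses have turned clockwise together, with the knob at crop (362,130) now at (390,130). The push works, so I'll continue.

Call:
carry_out:
  commands:
    - [[0,1,4,0,0,0,0],[0,1,9,0,0,0,0],[0,2,14,0,0,0,0],[0,2,19,0,0,0,0],[0,2,24,0,0,0,0]]

```text
time: 5.0
tool_pos: [395.9, -107.1, 77.3]
tcp_rot: [180.0, -0.0, 150.3]
ft_force: [-0.4, -1.0, -0.3]
finger_gap: -0.1
```

Call:
carry_out:
  commands:
    - [[0,0,5,0,0,0,0],[0,0,10,0,0,0,0],[0,-1,15,0,0,0,0],[0,-1,20,0,0,0,0],[0,-2,25,0,0,0,0]]

```text
time: 5.62
tool_pos: [410.0, -86.5, 77.3]
tcp_rot: [-180.0, 0.0, 150.2]
ft_force: [-0.2, -0.7, 0.5]
finger_gap: -0.5
```

Call:
carry_out:
  commands:
    - [[0,-1,5,0,0,0,0],[0,-3,10,0,0,0,0],[0,-4,15,0,0,0,0],[0,-5,18,0,0,0,0],[0,-6,20,0,0,0,0]]

```text
time: 6.25
tool_pos: [425.1, -72.3, 77.3]
tcp_rot: [-180.0, -0.0, 150.3]
ft_force: [-1.8, -0.4, 0.6]
finger_gap: -0.4
```

```bash
python3 -c "
from h import *
im=snap('top','t3'); cv2.imwrite('pics/t3c.png',cv2.resize(im[130:265,205:345],None,fx=4.4,fy=4.4,interpolation=cv2.INTER_CUBIC))
go((433.5,-62.9,77))
"
```

```text
6.3 [425.3 -72.2  77.3] [180.    0.  150.3] [0.4 0.9 0.2] -0.5193334847279116
(433.5, -62.9, 77) [-2.5 12.2  0.3]
```

View pics/t3c.png

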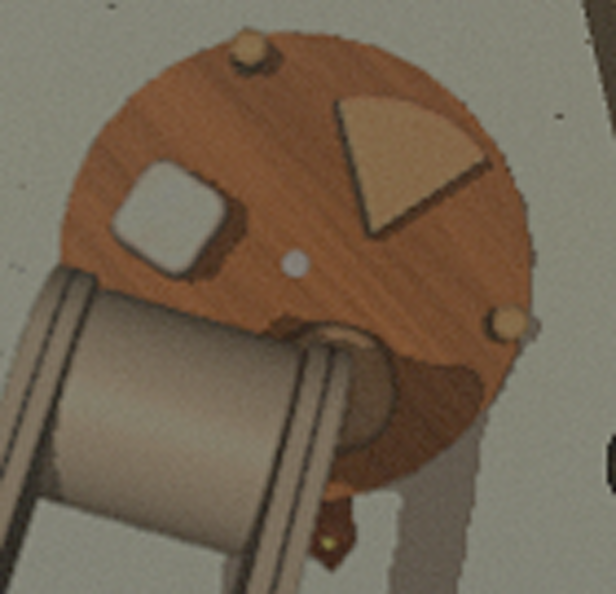

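The two visible knob tops are at crop (250,48) and (512,323), and the arm covers half of the tomme.

```bash
python3 -c "
from h import *
C=np.array([530,-150])
for p in ([(130,120),(502,182)],[(250,48),(512,323)]):
    print(ang(ray('top',un(p),85)[:,:2]-C))
"
```

```text
[ 50.9 -69.6]
[  13.  -107.2]
```

Call:
carry_out:
  commands:
    - [[0,-1,4,0,0,0,0],[0,-1,8,0,0,0,0],[0,-2,11,0,0,0,0],[0,-3,13,0,0,0,0],[0,-3,13,0,0,0,0]]

```text
time: 6.92
tool_pos: [434.2, -62.4, 77.3]
tcp_rot: [180.0, -0.0, 150.3]
ft_force: [-0.1, 0.1, 0.3]
finger_gap: 0.3
```

Call:
carry_out:
  commands:
    - [[0,0,-5,0,0,0,0],[0,0,-12,0,0,0,0],[0,0,-20,0,0,0,0],[0,2,-35,0,0,0,0],[0,2,-35,0,0,0,0]]

```text
time: 7.55
tool_pos: [414.2, -92.9, 77.2]
tcp_rot: [-180.0, -0.0, 150.2]
ft_force: [-0.2, 0.8, -0.2]
finger_gap: -0.2
```

```bash
python3 -c "
from h import *
go((400,-100,250),(400,100,250))
"
```

```text
7.55 [414.2 -92.9  77.2] [-180.    -0.   150.2] [-0.2  0.8 -0.2] -0.15788923011801886
(400, -100, 250) [   8.8  -13.2 -172.8]
(400, 100, 250) [ 108.3  160.2 -172.8]
```

Call:
carry_out:
  commands:
    - [[0,0,0,-40,0,0,0],[0,0,0,-90,0,0,0],[0,0,0,-140,0,0,0],[0,5,0,-170,0,0,0],[0,30,50,-170,0,0,0]]

```text
time: 8.18
tool_pos: [415.3, -35.8, 250.9]
tcp_rot: [179.9, 0.4, 149.9]
ft_force: [1.1, 0.7, -1.2]
finger_gap: 0.2
```

Call:
carry_out:
  commands:
    - [[0,30,50,0,0,0,0],[0,60,100,0,0,0,0],[0,90,150,0,0,0,0],[0,110,190,0,0,0,0],[0,110,190,0,0,0,0]]

```text
time: 8.8
tool_pos: [412.0, 188.5, 247.2]
tcp_rot: [180.0, -0.0, 150.5]
ft_force: [0.5, -0.7, 0.6]
finger_gap: -0.1
```

```bash
python3 -c "
from h import *
im=snap('top','t4'); cv2.imwrite('pics/t4c.png',cv2.resize(im[130:265,205:345],None,fx=4.4,fy=4.4,interpolation=cv2.INTER_CUBIC))
go()
"
```

```text
8.85 [412.1 187.  247.1] [-180.    -0.   150.4] [-0.6 -0.1  1. ] -0.20252050355632456
```

View pics/t4c.png

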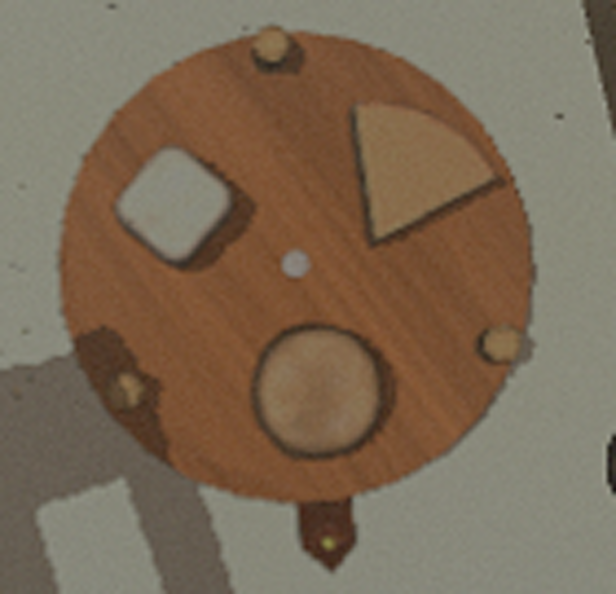

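The tomme's top centre is at crop (318,390), the knobs at (273,45), (503,343) and (128,388), and the pointer tip at (332,570).

```bash
python3 -c "
from h import *
C=np.array([530,-150])
print(ang(ray('top',un([(273,45),(503,343),(128,388)]),85)[:,:2]-C))
t=ray('top',un((318,390)),99)[0,:2]-C;p=ray('top',un((332,570)),12)[0,:2]-C;u=p/np.hypot(*p)
print(t,ang(t),ang(p),'along',t@u,'side',u[0]*t[1]-u[1]*t[0])
a=snap('top','t5').astype(int);b=cv2.imread('pics/t4.png').astype(int)
print('motion diff',abs(a-b)[130:265,205:345].mean(),abs(b-cv2.imread('pics/t0.png'))[185:210,345:375].mean())
print(r.sense()['qd'].round(2))
"
```

```text
[   6.8 -112.9  127.6]
[-83.28513119 -10.20316559] -173.0 -172.6 along 83.90522592164865 side -0.6562992304901645
motion diff 2.3182539682539685 5.284
[-1.91 -0.58  0.41 -0.13  0.13 -0.21]
```

Call:
carry_out:
  commands:
    - [[0,0,0,0,0,0,0],[0,0,0,0,0,0,0],[0,0,0,0,0,0,0]]

```text
time: 9.28
tool_pos: [412.7, 185.2, 247.4]
tcp_rot: [180.0, 0.0, 150.2]
ft_force: [-0.5, -1.0, 0.4]
finger_gap: 0.0
```

```bash
python3 -c "
from h import *
print(r.hand_in())"
```

```text
the job is handed in; nothing more can be done
None
```

I pushed the front knob sideways with the closed fingertips and turned the platter about 44° clockwise. I then backed off, raised the arm clear and handed the job in at about 9.3 s. No verdict came back.

- **Alignment:** in the last top picture the tomme's centre was about 0.7 mm off the pointer line (limit 15 mm). It stood about 84 mm from the axis, on the pointer's side.
- **Contact:** readings at the end of each push move stayed within about 3 N. By my clearance estimates, the fingers and gripper stayed clear of the cheeses.
- **Cheeses:** in the last view they looked upright and in the same places on the platter.
- **Platter at rest:** two pictures taken one after the other differed only by about 2.3 grey levels on average, which I took as camera noise.
- **Less certain:** around the pale cube, the start and end pictures differed by about 5.3 grey levels. I put this down to noise or lighting and did not check further. I did not re-measure the positions of the drum, the tongs or the cube. The arm passed well above the drum and did not go near the tongs or the cube.

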